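# Take a bath tablet out of the jar with the tongs and hold it up

## Task

Take the steel tongs out of their white stand, pick the pink bath tablet out of the open cream jar with them and hold it up well clear above the jar for me to take, at least 5 cm over its rim; finish while still holding it like that in the closed tongs. Do not touch the tablets with the gripper itself, leave the green tablet in the jar, and do not push over or shove away the jar, the stand or anything else on the counter.

Things in the scene. Friction and masses are not known exactly. Their poses are not given: they have to be found in the camera images.
- tongs: Steel sprung tongs, 176 mm long, 80 g, standing on their tips in the stand, hinge up. Origin: midway between the tips' undersides; z up along the tongs; arms close along y (left arm +y). Tips: flat dark pads 16 mm wide (x), 3 mm thick, z 0 to 30 mm; open, 54 mm apart inside, 60 outside. Hinge axis at z = 170; hinge head 20 mm (y) by 18 mm (x), its top at z = 176.
- tongs_grip (a point): Point on the tongs' axis, 120 mm above the tips, midway between the two grips: flat dark silicone pads on the arms' outsides, 16 mm wide (x), from 30 mm below to 30 mm above this point. Open, they measure 39 mm over the outsides here (43 at their lower end, 35 at the upper). They begin to yield at 3 N and need 6 N to shut; let go, they spring open. Axes as the tongs.
- tongs_left (a joint): Hinge of the tongs' left (+y) arm, rad: 0 = sprung fully open, about 0.07 closed on a tablet, 0.16 = shut. Each mm of width squeezed off at tongs_grip closes the tips by about 3 mm; closed on a tablet the grips measure about 32 mm over the outsides, nearly alike all along; shut, about 23 mm.
- tongs_right (a joint): Hinge of the tongs' right (-y) arm, rad: 0 = sprung fully open, about 0.07 when closed on a tablet, 0.16 = shut.
- stand: White ceramic oblong brush stand, 0.7 kg, loose: base plate 78 x 108 x 8 mm with an open pocket on it, outside 32 mm (x) by 80 mm (y), inside 24 by 72 mm, rim at z = 70 mm; the floor on which the tongs stand is at z = 12 mm. Origin: centre of its underside. The tongs close along its y.
- jar: Cream plastic jar, open, round, 0.25 kg, loose: 124 mm across, 52 mm high, walls 4 mm, mouth 108 mm across inside, inner floor at z = 6 mm. Origin: centre of its underside, z up. Two tablets stand on its floor side by side, about 48 mm apart, roughly along its x.
- tablet_pink: Pink pressed bath tablet, a disc 32 mm across and 22 mm high with chamfered edges, about 25 g, lying flat on the jar's floor. Origin: centre of its underside, z up.
- tablet_green: Green bath tablet, same size, in the same jar; stays there. Origin: centre of its underside.
- jar_lid: The jar's cream twist lid, 128 mm across, 17 mm high, lying on the counter beside the jar. Origin: centre of its underside. Bystander.
- cups: Tower of blue stacking cups, 80 mm across at the foot, 120 mm high. Origin: centre of its underside, z up. Bystander.
- brush: Wooden nail brush, 92 x 38 x 30 mm, bristles down, long along its x. Origin: centre of its underside, z up. Bystander.
- case: Steel tweezers case, 110 x 24 x 14 mm, long along its x. Origin: centre of its underside, z up. Bystander.
There are look-alikes about, which are no part of the job. There is more than one size of the jar; the one meant has the size given above.

How it is judged:
On the way, in this order (a step that is already met when the one before it is completed fails the run):
1. the gripper holds the tongs and has lifted them out of the stand, the pink tablet still in the jar (height (world z) of tongs above 0.065 m and contact force between the fingers and tongs above 0.5 N and height (world z) of tablet_pink below 0.03 m), for 0.2 s.
2. the tongs are closed on the pink tablet in the jar (contact force between tongs and tablet_pink above 0.5 N and value of joint each of tongs_left, tongs_right above 0.02 rad and contact force between the fingers and tongs above 1 N and horizontal distance between tablet_pink and jar below 0.06 m and height (world z) of tablet_pink below 0.05 m), for 0.1 s.
At the end, for the whole second after the job is handed in: The robot holds the tongs (over 1 N), both arms closed on the pink tablet (over 0.5 N), its underside over 100 mm above the counter (48 mm over the jar's rim), still (under 30 mm/s), carried by nothing else; tongs clear of jar and stand, both upright within 0.1 rad; green tablet in the jar (height (world z) of tablet_pink above 0.1 m and contact force between tongs and tablet_pink above 0.5 N and value of joint each of tongs_left, tongs_right above 0.02 rad and contact force between the fingers and tongs above 1 N and contact force between tongs and stand below 0.05 N and contact force between each of tongs, tablet_pink and jar below 0.05 N and contact force between tablet_pink and the arm below 0.05 N and contact force between tablet_pink and the fingers below 0.05 N and linear speed of tablet_pink below 0.03 m/s and horizontal distance between tablet_green and jar below 0.05 m and height (world z) of tablet_green below 0.03 m and angle between each of jar, stand's own z axis and vertical below 0.1 rad); the arm keeps its last pose, push and grip.
It fails at once if the gripper or arm touched a tablet itself (contact force between any of the fingers, the arm and tablet_pink above 0.2 N or contact force between the fingers and tablet_green above 0.2 N).
It fails at once if the green tablet came out of the jar (height (world z) of tablet_green above 0.05 m).
It fails at once if the jar was shoved 40 mm or tipped (distance of jar from where it was at the start of the episode above 0.04 m or angle between jar's own z axis and vertical above 0.3 rad).
It fails at once if the stand was shoved 40 mm or tipped (distance of stand from where it was at the start of the episode above 0.04 m or angle between stand's own z axis and vertical above 0.3 rad).
It fails at once if a bystander (lid, cups, brush or case) was shoved 30 mm or knocked over (distance of any of jar_lid, cups, brush, case from where it was at the start of the episode above 0.03 m or angle between cups's own z axis and vertical above 0.3 rad).
It also fails if it takes over 40 s, if anything falls off the work surface, if the arm or the gripper's body presses on something with over 40 N, if the wrist force passes 120 N, or if a joint passes its speed limit or range.

## Robot

A 6-joint arm with a two-finger parallel gripper is mounted at the origin on the work surface. World frame = base frame: x ahead of the robot, y to its left, z up, the work surface at z = 0. Lengths are in m, angles in rad, forces in N, time in s.
With the tool pointing down it reaches from about 0.35 to 0.875 m from the base axis. Payload 4.2 kg.
Tool frame: the origin (TCP) lies on the centre line of the jaws, within the pads' length; the fingertips stand 17 mm ahead of it and the grasp point (between the pads) lies 2 mm behind it; z points along the fingers, y is the direction in which the jaws open and shut (so a half turn about z gives the same grasp; the last joint's range is limited). The gripper opens to 87 mm and grips with 3 to 60 N. Pads are 19 mm wide; open, the fingers measure 117 mm over their backs; the gripper's body (75 mm by 190 mm) begins 51 mm behind the grasp point.
Start: joints at [-1.065, 0.385, 0.008, 0, -1.194, -0.259], TCP at [0.153, -0.606, 0.24] pointing down, gripper open.
Joint ranges: [-3.14, 3.14], [-1.21, 2.06], [-1.07, 1.41], [-3.16, 2.05], [-2.99, -0.16], [-3.1, 3.1]. Speed limits (rad/s): [2.79, 2.79, 3.14, 3.14, 3.14, 3.14].

## Interface

Orientations are given as [roll, pitch, yaw] about the fixed x, y, z axes, in that order (R = Rz(yaw) Ry(pitch) Rx(roll)).
In Python, from workcell import sense, capture, calibration, sign_off gives the robot as it stands.
- The arm moves only by the shell command python3 -m pendant 'ROWS'. ROWS is text: rows parted by semicolons, each of 5 numbers parted by spaces: the closure, from 0 (fully open) to 1 (shut), then the shift along the world's x, y, z in m, then the turn about the world's z in degrees. In form: gripper x y z yaw; .... A call has 1 to 12 rows; each row shifts and turns the commanded pose from where the row before left it; what a row does not reach is not made up. A row lasts 1/10 s, in which the tool goes at most 50 mm and 8.59 degrees, less where a joint would pass 70% of its speed; a pose out of reach is approached as far as the arm can. A call is refused whole if a number of a shift passes 0.05 or a number of a turn 8.59, either way. A call with a gripper value outside its range is refused whole. The fingers move at their own pace and stop on an object; the grip force is fixed at half the most. Time passes only in rows, so rows that do not move let the fingers close. It gives the time, the measured TCP pose, the force and the opening at its end, in the units of the state.
- sense(): the state, without advancing time (a new reading comes with each control period).
- capture(name): name is "scene" or "top"; returns the picture (384x512x3 uint8, blue, green, red); there is no depth.
- calibration(name): a dict with "vertical_fov" (degrees; the focal length in pixels is half the picture's height over the tangent of half this angle, whatever the lens; pixels are square), "cx", "cy" (the principal point, pixels), "camera_from_world" (4x4, takes a point from world to camera coordinates). Camera axes: x right, y up, looking along -z (the intrinsics and any distortion apply to the point x, -y, -z); pixel columns grow to the right and rows downward; lengths in m; the calibration is good to about 2 mm. A picture is of the moment at which its call begins. calibration takes no time and is no camera call.
- sign_off(): hands the job in, once; it reports no verdict.
The state is a dict: "t": time; "joint_positions": joint angles; "joint_vel": joint speeds; "joint_torque": joint torques, N m; "position": TCP position; "orientation": TCP orientation; "wrist_force": force on the tool from outside, world axes, zero at the start; "wrist_torque": the same for the moment, N m; "gripper_width": opening from 0.0 (shut) to 1.0 (fully open).
Only numpy, scipy, OpenCV 4.12 (cv2) and the standard library are available. Lean on these libraries where they do the work, as an engineer would, in place of code of your own. Each camera call takes 0.05 s, during which the arm holds its last target.

## Working session

There is one attempt and no reset: what is moved stays moved. The work goes in short steps, Python scripts to look and compute and a shell command to move; the robot and the scene stay as the last step left them, time stands still between calls to the robot, and variables do not carry over. Pictures are saved under pics/ and viewed, and the job is handed in when it is done.

```bash
mkdir -p pics
python3 - <<'E'
from workcell import *
import cv2,numpy as np
for n in("scene","top"):
    im=capture(n);cv2.imwrite(f"pics/{n}0.png",im)
    c=calibration(n);print(n,{k:(np.round(v,4).tolist() if k=="camera_from_world" else v) for k,v in c.items()})
print(sense())
E
```

```text
scene {'vertical_fov': 47.648899343020105, 'cx': 251.4554944317386, 'cy': 200.85116629621814, 'camera_from_world': [[0.6347, 0.7727, 0.0007, -0.3619], [-0.5904, 0.4844, 0.6456, 0.25], [0.4985, -0.4102, 0.7636, -1.5707], [0.0, 0.0, 0.0, 1.0]]}
top {'vertical_fov': 42.090803531254096, 'cx': 251.95364712140915, 'cy': 195.45926859113632, 'camera_from_world': [[-0.0586, -0.9983, -0.002, 0.0136], [0.9765, -0.0578, 0.2075, -0.5904], [-0.2073, 0.0102, 0.9782, -1.633], [0.0, 0.0, 0.0, 1.0]]}
{'t': 0.1, 'joint_positions': array([-1.06541921e+00,  3.85491688e-01,  6.80017831e-03, -4.39427415e-04,
       -1.19398496e+00, -2.58595417e-01]), 'joint_vel': array([-0.0002095 , -0.00220629,  0.00399591,  0.00301248,  0.00125611,
       -0.00066775]), 'joint_torque': array([-7.58869703e-06, -3.91689348e+01,  1.87935716e+01,  4.23193529e+00,
        1.34560585e-02, -7.38826361e-05]), 'position': array([ 0.15258053, -0.60558928,  0.23857578]), 'orientation': array([ 3.13967058e+00, -8.60862897e-05, -2.89497294e+00]), 'wrist_force': array([-0.42313651,  0.11747782, -0.60408416]), 'wrist_torque': array([ 0.10733077, -0.00241618,  0.02124348]), 'gripper_width': 0.9982570569645034}
```

View pics/scene0.png

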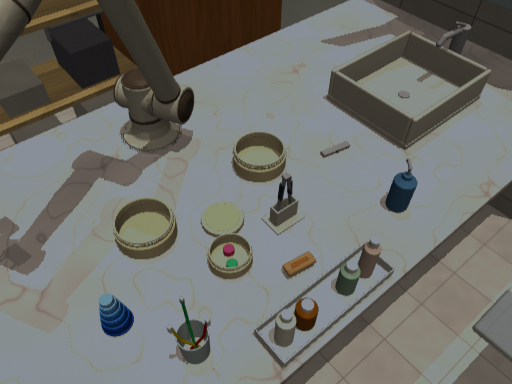

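View pics/top0.png

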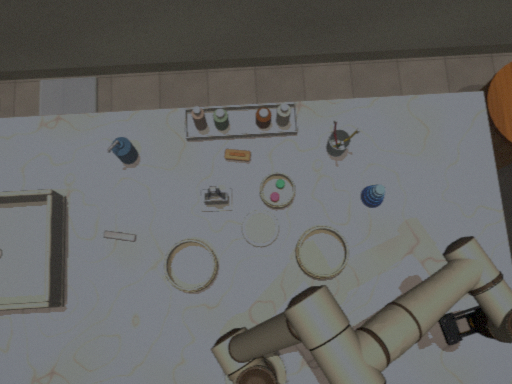

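Scene: jar at about (230,257), pink tablet (229,250), green (232,264), tongs and stand at (285,200). In the top view the jar is at (278,190) and the stand at (217,196). I'll enlarge both.

Run:
```python
import cv2,numpy as np
a=cv2.imread("pics/scene0.png")[165:285,195:325];b=cv2.imread("pics/top0.png")[150:240,190:310]
f=lambda i,s:cv2.convertScaleAbs(cv2.resize(i,None,fx=s,fy=s,interpolation=cv2.INTER_CUBIC),alpha=1.3)
cv2.imwrite("pics/sc1.png",f(a,5)[:, :]);cv2.imwrite("pics/tc1.png",f(b,6))
```

```text
(no output)
```

View pics/sc1.png

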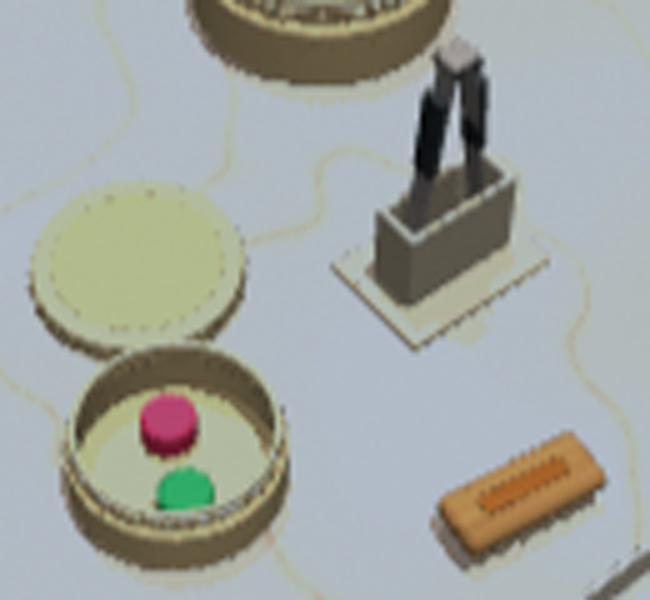

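View pics/tc1.png

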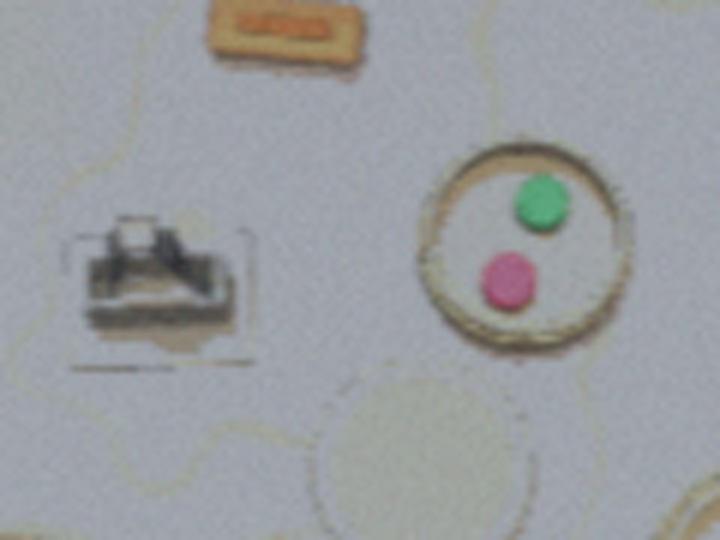

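```bash
cat > h.py <<'E'
import numpy as np
from workcell import calibration
C={n:calibration(n) for n in("scene","top")}
def cam(n):
    c=C[n];f=192/np.tan(np.radians(c["vertical_fov"])/2);return f,c["cx"],c["cy"],np.array(c["camera_from_world"])
def proj(n,p):
    f,cx,cy,T=cam(n);q=T[:3,:3]@np.array(p)+T[:3,3];return np.array([cx+f*q[0]/-q[2],cy-f*q[1]/-q[2]])
def ray(n,uv):
    f,cx,cy,T=cam(n);d=T[:3,:3].T@np.array([(uv[0]-cx)/f,-(uv[1]-cy)/f,-1]);return -T[:3,:3].T@T[:3,3],d/np.linalg.norm(d)
def tri(a,b):
    o1,d1=ray("scene",a);o2,d2=ray("top",b)
    s=np.linalg.lstsq(np.c_[d1,-d2],o2-o1,rcond=None)[0];p,q=o1+s[0]*d1,o2+s[1]*d2
    return (p+q)/2,np.linalg.norm(p-q)
def onz(n,uv,z):
    o,d=ray(n,uv);return o+d*(z-o[2])/d[2]
S=lambda u,v:((u+.5)/5-.5+195,(v+.5)/5-.5+165)
T=lambda u,v:((u+.5)/6-.5+190,(v+.5)/6-.5+150)
E
python3 - <<'E'
from h import *
np.set_printoptions(precision=4,suppress=True)
for k,a,b in [("pink",(168,412),(511,277)),("green",(186,487),(543,199)),("head",(458,48),(137,232)),("jarrim",(174,434),(525,243))]:
    print(k,*tri(S(*a),T(*b)))
for k,u,z in [("bL",(332,265),8),("bN",(417,348),8),("bR",(548,260),8),("rL",(378,208),70),("rN",(413,240),70),("rR",(517,178),70),("rB",(485,160),70)]:
    print(k,onz("scene",S(*u),z/1000))
for u in [(70,368),(255,361),(250,232),(70,237)]: print(onz("top",T(*u),.008))
print(tri(S(332,265),T(250,232)) if 0 else "")
E
```

```text
pink [ 0.5911 -0.1006  0.0297] 0.0008932201525010618
green [ 0.6361 -0.1225  0.0294] 0.0013268911982300328
head [0.5933 0.1025 0.1898] 0.0009322170836273924
jarrim [ 0.609  -0.1097  0.0372] 0.0010640483992601125
bL [0.5568 0.048  0.008 ]
bN [0.6351 0.0467 0.008 ]
bR [0.6364 0.151  0.008 ]
rL [0.5781 0.0634 0.07  ]
rN [0.6087 0.0633 0.07  ]
rR [0.6125 0.141  0.07  ]
rB [0.5904 0.136  0.07  ]
[0.5571 0.1579 0.008 ]
[0.5549 0.0504 0.008 ]
[0.6318 0.0495 0.008 ]
[0.6351 0.155  0.008 ]
```

```bash
python3 -m pendant '0 0.01 0.016 0 -0.8;0 0.022 0.035 0 -0.8;0 0.022 0.035 0 -0.8;0 0.022 0.035 0 -0.8;0 0.022 0.035 0 -0.8;0 0.022 0.035 0 -0.8;0 0.022 0.035 0 -0.8;0 0.022 0.035 0 -0.8;0 0.022 0.035 0 -0.8;0 0.022 0.035 0 -0.8;0 0.022 0.035 0 -0.8'
```

```text
t: 1.2
position: [0.3831, -0.2384, 0.2394]
orientation: [3.141, -0.0, -3.049]
wrist_force: [0.8, -0.9, 0.5]
gripper_width: 0.998
```

```bash
python3 -m pendant '0 0.022 0.035 0 -0.8;0 0.022 0.035 0 -0.8;0 0.022 0.035 0 -0.8;0 0.022 0.035 0 -0.8;0 0.022 0.035 0 -0.8;0 0.022 0.035 0 -0.8;0 0.022 0.035 0 -0.8;0 0.022 0.035 0 -0.8;0 0.022 0.035 0 0;0 0 0 0 0;0 0 0 0 0'
python3 - <<'E'
from workcell import *
import cv2
s=sense();print(s["position"],s["orientation"],s["joint_positions"])
for n in("scene","top"):cv2.imwrite(f"pics/{n}1.png",capture(n))
a=cv2.imread("pics/scene1.png")[135:255,215:345];b=cv2.imread("pics/top1.png")[150:240,150:270]
f=lambda i,s:cv2.convertScaleAbs(cv2.resize(i,None,fx=s,fy=s,interpolation=cv2.INTER_CUBIC),alpha=1.4)
cv2.imwrite("pics/sc2.png",f(a,5));cv2.imwrite("pics/tc2.png",f(b,6))
E
```

```text
t: 2.3
position: [0.5804, 0.0756, 0.2384]
orientation: [-3.141, -0.002, 3.124]
wrist_force: [0.3, 0.4, -0.4]
gripper_width: 0.997
[0.58040424 0.07556623 0.23842932] [-3.14089971e+00 -2.22818728e-03  3.12434147e+00] [ 4.05854121e-01  3.19295950e-01 -9.29772374e-02 -3.08611886e-04
 -1.16083938e+00 -1.99377753e+00]
```

View pics/sc2.png

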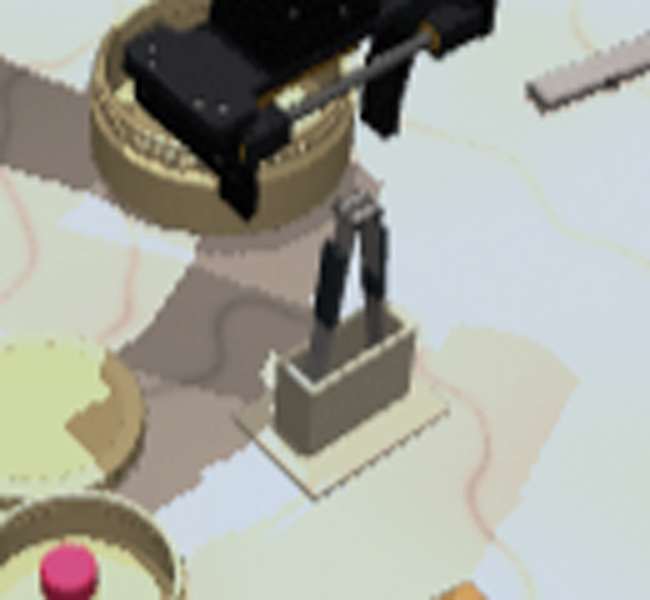

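View pics/top1.png

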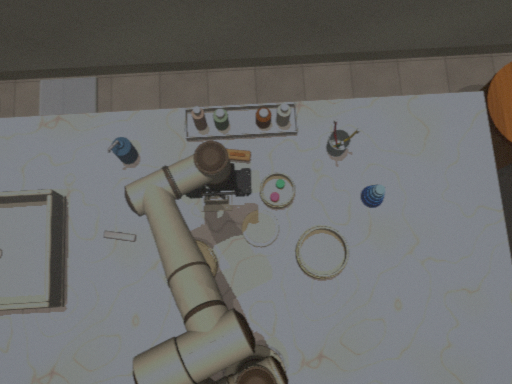

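```bash
python3 -m pendant '0 0.007 0.013 0 0;0 0.007 0.013 0 0;0 0 0 0 0;0 0 0 0 0;0 0 0 0 0'
python3 - <<'E'
from workcell import *
import cv2
s=sense();print(s["position"],s["orientation"])
for n in("scene",):cv2.imwrite(f"pics/{n}2.png",capture(n))
a=cv2.imread("pics/scene2.png")[135:255,215:345]
f=lambda i,s:cv2.convertScaleAbs(cv2.resize(i,None,fx=s,fy=s,interpolation=cv2.INTER_CUBIC),alpha=1.4)
cv2.imwrite("pics/sc3.png",f(a,5))
E
```

```text
t: 2.9
position: [0.5946, 0.1009, 0.2395]
orientation: [-3.141, -0.0, 3.123]
wrist_force: [0.2, 0.2, 0.1]
gripper_width: 0.998
[0.59456393 0.10085831 0.23947179] [-3.14147903e+00 -3.27682881e-04  3.12301115e+00]
```

View pics/sc3.png

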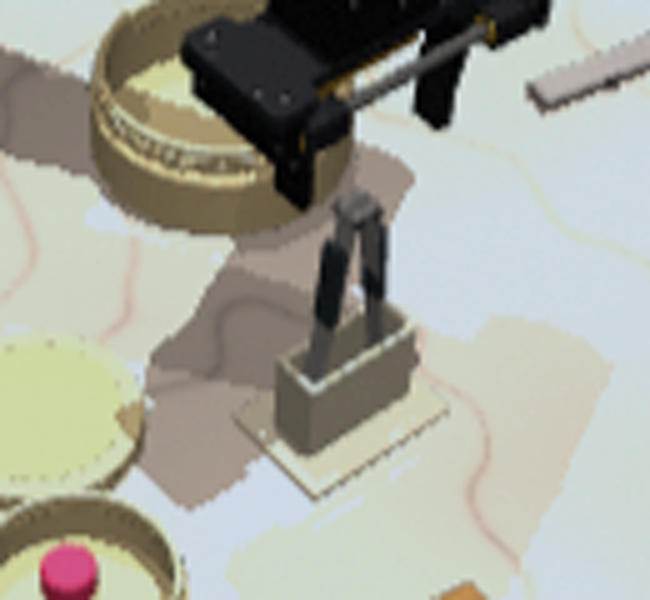

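```bash
python3 -m pendant '0 0 0 -0.03 0;0 0 0 -0.03 0;0 0 0 -0.02 0;0 0 0 -0.01 0;0 0 0 -0.007 0;0 0 0 0 0;0 0 0 0 0'
python3 - <<'E'
from workcell import *
import cv2
s=sense();print(s["position"],s["orientation"])
for n in("scene",):cv2.imwrite(f"pics/{n}3.png",capture(n))
a=cv2.imread("pics/scene3.png")[135:255,215:345]
f=lambda i,s:cv2.convertScaleAbs(cv2.resize(i,None,fx=s,fy=s,interpolation=cv2.INTER_CUBIC),alpha=1.4)
cv2.imwrite("pics/sc4.png",f(a,5))
E
```

```text
t: 3.65
position: [0.5954, 0.1011, 0.1436]
orientation: [3.141, 0.002, 3.123]
wrist_force: [-0.6, -0.4, 1.2]
gripper_width: 1.002
[0.59538281 0.1011073  0.14363388] [3.14109669e+00 1.88761520e-03 3.12333435e+00]
```

View pics/sc4.png

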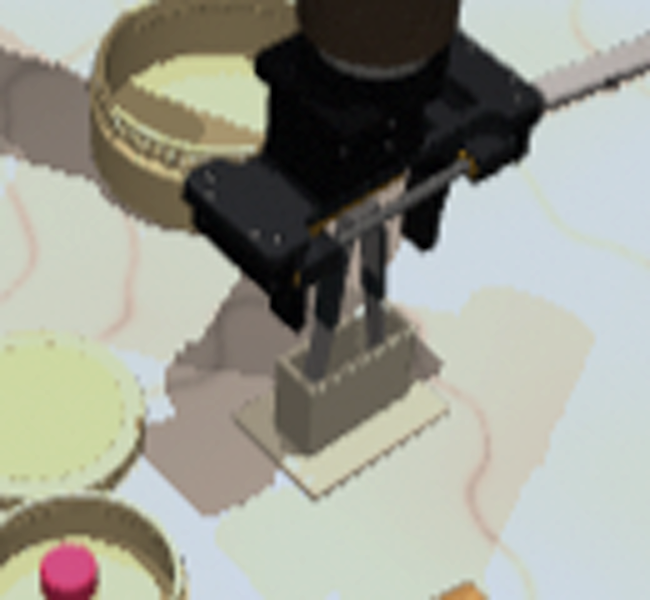

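```bash
python3 -m pendant '0.5 0 0 0 0;0.5 0 0 0 0;0.5 0 0 0 0;0.5 0 0 0 0;0.5 0 0 0 0'; python3 -m pendant '0.55 0 0 0 0;0.55 0 0 0 0;0.55 0 0 0 0';python3 -m pendant '0.57 0 0 0 0;0.57 0 0 0 0;0.57 0 0 0 0'
```

```text
t: 4.2
position: [0.5947, 0.101, 0.1426]
orientation: [3.142, 0.0, 3.123]
wrist_force: [1.1, 0.8, -1.2]
gripper_width: 0.63
t: 4.5
position: [0.5947, 0.101, 0.1425]
orientation: [-3.142, -0.0, 3.123]
wrist_force: [-0.3, 0.0, 0.6]
gripper_width: 0.464
t: 4.8
position: [0.5948, 0.101, 0.1426]
orientation: [3.142, 0.0, 3.123]
wrist_force: [-0.2, 0.3, 0.9]
gripper_width: 0.431
```

```bash
python3 -m pendant '0.585 0 0 0 0;0.585 0 0 0 0;0.585 0 0 0 0;0.585 0 0 0.005 0;0.585 0 0 0.01 0;0.585 0 0 0.01 0;0.585 0 0 0 0';  python3 - <<'E'
from workcell import *
import cv2
s=sense();print(s["position"],s["gripper_width"])
for n in("scene",):cv2.imwrite(f"pics/{n}4.png",capture(n))
a=cv2.imread("pics/scene4.png")[135:255,215:345]
f=lambda i,s:cv2.convertScaleAbs(cv2.resize(i,None,fx=s,fy=s,interpolation=cv2.INTER_CUBIC),alpha=1.4)
cv2.imwrite("pics/sc5.png",f(a,5))
E
```

```text
t: 5.5
position: [0.5959, 0.1013, 0.1699]
orientation: [3.14, 0.004, 3.123]
wrist_force: [-0.1, -0.1, 0.5]
gripper_width: 0.421
[0.59592003 0.10131382 0.16993556] 0.42124338430241925
```

View pics/sc5.png

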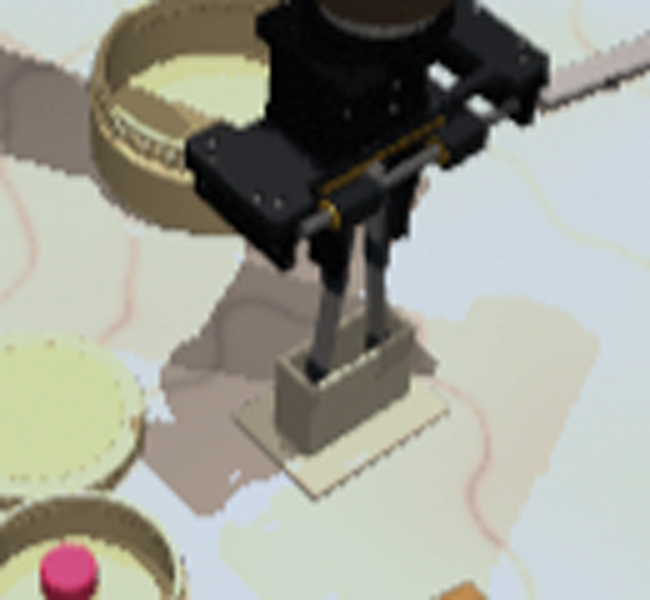

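The tongs are coming up with the gripper, so I'll lift them clear.

```bash
python3 -m pendant '0.585 0 0 0.015 0;0.585 0 0 0.02 0;0.585 0 0 0.02 0;0.585 0 0 0.015 0;0.585 0 0 0 0;0.585 0 0 0 0;0.585 0 0 0 0';  python3 - <<'E'
from workcell import *
import cv2
s=sense();print(s["position"],s["gripper_width"])
for n in("scene","top"):cv2.imwrite(f"pics/{n}5.png",capture(n))
a=cv2.imread("pics/scene5.png")[115:255,205:335]
f=lambda i,s:cv2.convertScaleAbs(cv2.resize(i,None,fx=s,fy=s,interpolation=cv2.INTER_CUBIC),alpha=1.4)
cv2.imwrite("pics/sc6.png",f(a,4))
a=cv2.imread("pics/top5.png")[140:240,180:310]
cv2.imwrite("pics/tc6.png",f(a,6))
E
```

```text
t: 6.25
position: [0.594, 0.1008, 0.236]
orientation: [-3.141, -0.003, 3.123]
wrist_force: [-0.7, 0.6, -0.9]
gripper_width: 0.416
[0.59396705 0.10078924 0.23604272] 0.4157891155344982
```

View pics/sc6.png

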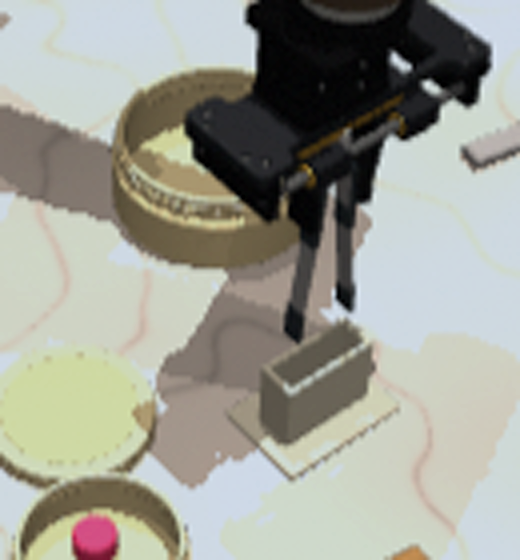

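View pics/tc6.png

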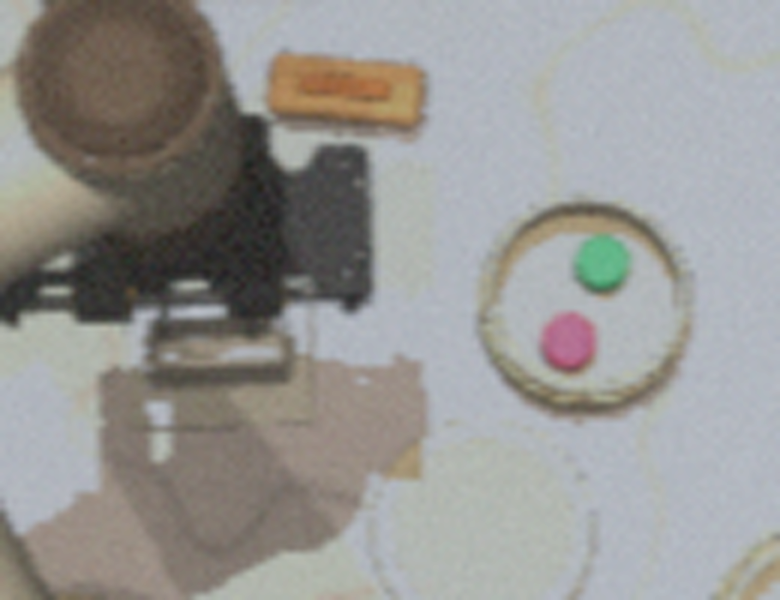

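Run:
```python
from h import *
np.set_printoptions(precision=4,suppress=True)
S4=lambda u,v:((u+.5)/4-.5+205,(v+.5)/4-.5+115)
T6=lambda u,v:((u+.5)/6-.5+180,(v+.5)/6-.5+140)
for u in [(294,338),(345,307)]: print(onz("scene",S4(*u),.1055))
print(proj("scene",(.594,.101,.1055)))
print("top jar",onz("top",T6(586,303),.052),"pink",onz("top",T6(569,340),.028),"green",onz("top",T6(603,262),.028))
print("scn pink",onz("scene",S(168,412),.028),onz("scene",S(186,487),.028),"jar",onz("scene",S(176,433),.052))
# predicted rim ellipses from jar guess
j=(.6135,-.1105)
for r,z in((.062,.052),(.054,.052),(.062,0)):
  P=np.array([proj("top",(j[0]+r*np.cos(t),j[1]+r*np.sin(t),z)) for t in np.linspace(0,6.28,200)])
  Q=np.array([proj("scene",(j[0]+r*np.cos(t),j[1]+r*np.sin(t),z)) for t in np.linspace(0,6.28,200)])
  P=(P-[180,140]+.5)*6-.5; Q=(Q-[195,165]+.5)*5-.5
  print(r,z,P.min(0),P.max(0),Q.min(0),Q.max(0))
```

```text
[0.5941 0.0775 0.1055]
[0.5955 0.1251 0.1055]
[284.288 195.097]
top jar [ 0.606  -0.1088  0.052 ] pink [ 0.59  -0.099  0.028] green [ 0.635  -0.1219  0.028 ]
scn pink [ 0.59   -0.1004  0.028 ] [ 0.6351 -0.1226  0.028 ] jar [ 0.6171 -0.1145  0.052 ]
0.062 0.052 [479.4453 184.9795] [696.5418 396.6374] [ 63.2496 332.3973] [291.999  523.6329]
0.054 0.052 [493.4487 198.4442] [682.5311 382.7888] [ 78.0551 343.9746] [277.2573 510.4883]
0.062 0 [478.3189 207.4972] [689.1439 413.3284] [ 70.3977 385.5832] [291.68   573.9903]
```

```bash
python3 -m pendant '0.585 0 -0.01 0 -2.5;0.585 0 -0.02 0 -2.5;0.585 0 -0.025 0 -2.5;0.585 -0.001 -0.025 0 -2.5;0.585 -0.001 -0.025 0 -2.5;0.585 -0.001 -0.025 0 -2.5;0.585 -0.001 -0.025 0 -2.5;0.585 0 -0.02 0 -2.5;0.585 0 -0.015 0 -2.5;0.585 0 -0.01 0 -2.5;0.585 0 0 0 0;0.585 0 0 0 0';  python3 - <<'E'
from workcell import *
import cv2
s=sense();print(s["position"],s["orientation"],s["gripper_width"])
for n in("scene","top"):cv2.imwrite(f"pics/{n}6.png",capture(n))
a=cv2.imread("pics/scene6.png")[155:295,165:295]
f=lambda i,s:cv2.convertScaleAbs(cv2.resize(i,None,fx=s,fy=s,interpolation=cv2.INTER_CUBIC),alpha=1.4)
cv2.imwrite("pics/sc7.png",f(a,4))
E
```

```text
t: 7.55
position: [0.5907, -0.0988, 0.2374]
orientation: [3.141, -0.0, 2.687]
wrist_force: [-0.3, 0.3, -0.7]
gripper_width: 0.42
[ 0.59071525 -0.09884387  0.23742815] [ 3.14148048e+00 -2.10971396e-04  2.68680607e+00] 0.41963951069053
```

View pics/sc7.png

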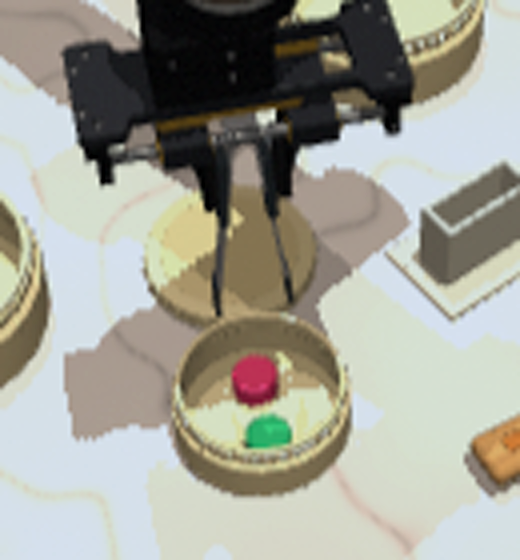

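View pics/top6.png

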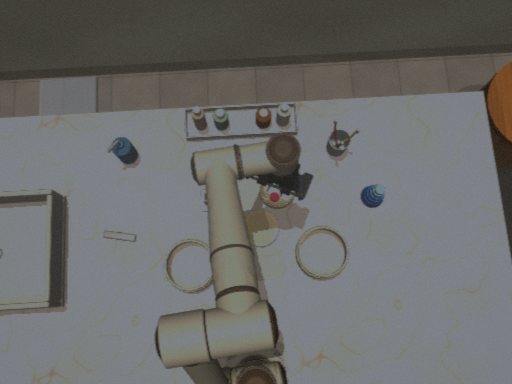

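Run:
```python
from h import *
np.set_printoptions(precision=4,suppress=True)
S4=lambda u,v:((u+.5)/4-.5+165,(v+.5)/4-.5+155)
a,b=[onz("scene",S4(*u),.107) for u in [(218,312),(291,304)]];print(a,b,(a+b)/2)
print("pink",onz("scene",S4(256,370),.028))
print("expected mid px",(proj("scene",(.5907,-.0988,.107))-[165,155]+.5)*4-.5)
```

```text
[ 0.5831 -0.1213  0.107 ] [ 0.6086 -0.08    0.107 ] [ 0.5958 -0.1006  0.107 ]
pink [ 0.5911 -0.0997  0.028 ]
expected mid px [252.0637 301.7274]
```

```bash
python3 -m pendant '0.585 -0.001 -0.001 -0.015 0;0.585 -0.001 0 -0.02 0;0.585 0 0 -0.02 0;0.585 0 0 -0.012 0;0.585 0 0 0 0;0.585 0 0 0 0;0.585 0 0 0 0';  python3 - <<'E'
from workcell import *
import cv2
s=sense();print(s["position"],s["orientation"],s["gripper_width"])
for n in("scene","top"):cv2.imwrite(f"pics/{n}7.png",capture(n))
a=cv2.imread("pics/scene7.png")[205:305,185:285]
f=lambda i,s:cv2.convertScaleAbs(cv2.resize(i,None,fx=s,fy=s,interpolation=cv2.INTER_CUBIC),alpha=1.4)
cv2.imwrite("pics/sc8.png",f(a,6))
a=cv2.imread("pics/top7.png")[140:230,240:340]
cv2.imwrite("pics/tc8.png",f(a,6))
E
```

```text
t: 8.35
position: [0.5896, -0.0999, 0.1719]
orientation: [3.141, 0.002, 2.687]
wrist_force: [-0.1, 0.6, -1.2]
gripper_width: 0.416
[ 0.58959193 -0.09986968  0.17185036] [3.14063348e+00 2.29684680e-03 2.68731692e+00] 0.41553515102025745
```

View pics/sc8.png

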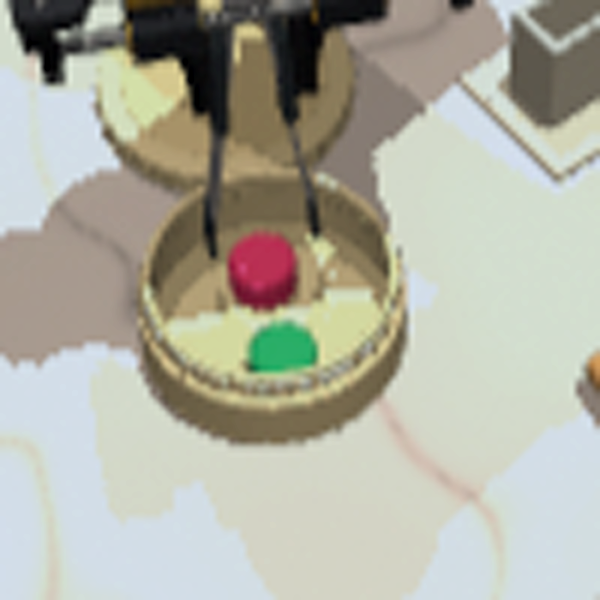

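View pics/tc8.png

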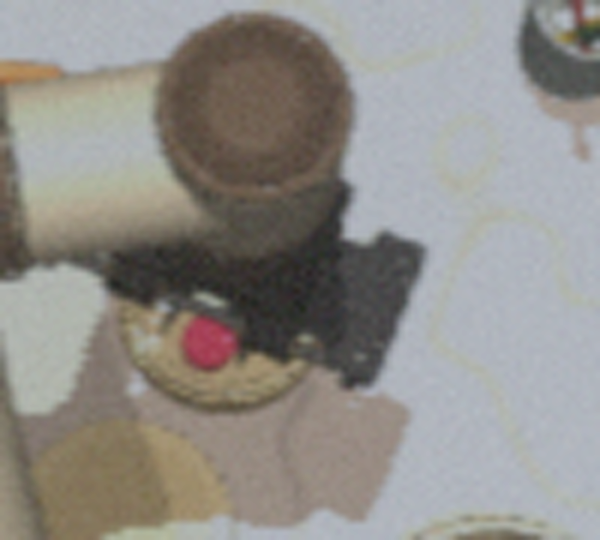

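```bash
python3 -m pendant '0.585 0 0 -0.012 0;0.585 0 0 -0.01 0;0.585 0 0 -0.006 0;0.585 0 0 -0.002 0;0.585 0 0 0 0;0.585 0 0 0 0';  python3 - <<'E'
from workcell import *
import cv2
s=sense();print(s["position"],s["wrist_force"],s["gripper_width"])
for n in("scene",):cv2.imwrite(f"pics/{n}8.png",capture(n))
a=cv2.imread("pics/scene8.png")[205:305,185:285]
f=lambda i,s:cv2.convertScaleAbs(cv2.resize(i,None,fx=s,fy=s,interpolation=cv2.INTER_CUBIC),alpha=1.4)
cv2.imwrite("pics/sc9.png",f(a,6))
E
```

```text
t: 9.05
position: [0.5889, -0.1001, 0.1407]
orientation: [3.142, 0.0, 2.687]
wrist_force: [0.2, 0.6, -0.2]
gripper_width: 0.414
[ 0.58894536 -0.10006648  0.14068443] [ 0.19841741  0.62459478 -0.24212791] 0.4143556857976418
```

View pics/sc9.png

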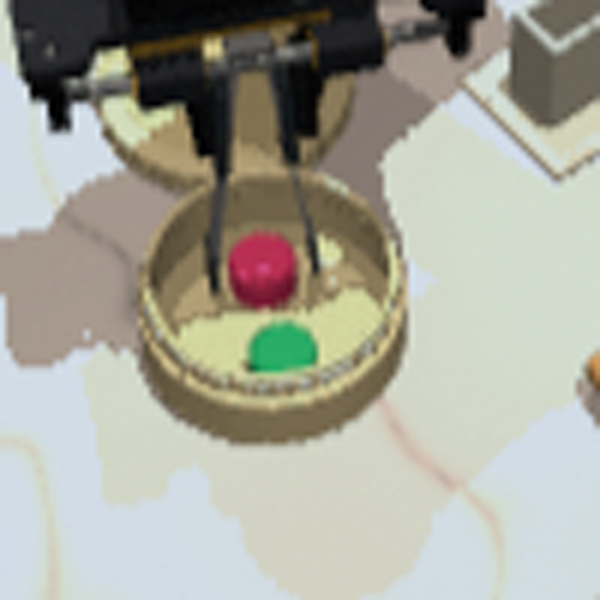

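The tips straddle the pink tablet at (213,290) and (316,270), with the tablet between them at (263,270). Closing now.

```bash
python3 -m pendant '0.61 0 0 0 0;0.61 0 0 0 0;0.63 0 0 0 0;0.63 0 0 0 0;0.65 0 0 0 0;0.65 0 0 0 0'; python3 -m pendant '0.7 0 0 0 0;0.7 0 0 0 0;0.7 0 0 0 0;0.7 0 0 0 0'
python3 - <<'E'
from workcell import *
import cv2
s=sense();print(s["position"],s["wrist_force"],s["gripper_width"])
for n in("scene",):cv2.imwrite(f"pics/{n}9.png",capture(n))
a=cv2.imread("pics/scene9.png")[205:305,185:285]
f=lambda i,s:cv2.convertScaleAbs(cv2.resize(i,None,fx=s,fy=s,interpolation=cv2.INTER_CUBIC),alpha=1.4)
cv2.imwrite("pics/sc10.png",f(a,6))
E
```

```text
t: 9.7
position: [0.5887, -0.1001, 0.1406]
orientation: [-3.142, 0.0, 2.687]
wrist_force: [-0.3, -0.3, -0.7]
gripper_width: 0.36
t: 10.1
position: [0.5887, -0.1001, 0.1406]
orientation: [3.142, 0.0, 2.687]
wrist_force: [-0.2, -0.1, -0.6]
gripper_width: 0.363
[ 0.58874927 -0.10005199  0.14064994] [-0.2489435  -0.10369493 -0.63354951] 0.363211774137927
```

View pics/sc10.png

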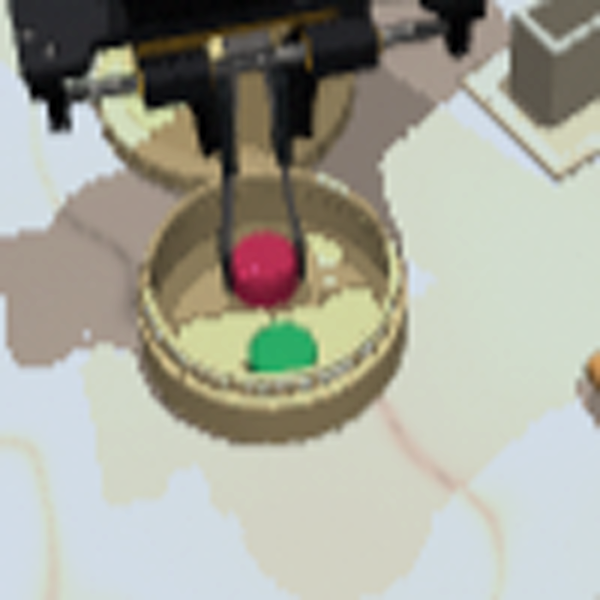

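The opening has stopped at 31.5 mm with the pads on the tablet. Lifting.

```bash
python3 -m pendant '0.75 0 0 0 0;0.75 0 0 0 0;0.75 0 0 0.005 0;0.75 0 0 0.01 0;0.75 0 0 0.01 0;0.75 0 0 0.01 0;0.75 0 0 0.01 0;0.75 0 0 0.015 0;0.75 0 0 0.015 0;0.75 0 0 0.015 0;0.75 0 0 0.015 0;0.75 0 0 0.015 0'; python3 -m pendant '0.75 0 0 0.012 0;0.75 0 0 0.008 0;0.75 0 0 0 0;0.75 0 0 0 0;0.75 0 0 0 0;0.75 0 0 0 0;0.75 0 0 0 0';python3 - <<'E'
from workcell import *
import cv2
s=sense();print(s["position"],s["wrist_force"],s["gripper_width"])
for n in("scene","top"):cv2.imwrite(f"pics/{n}10.png",capture(n))
f=lambda i,s:cv2.convertScaleAbs(cv2.resize(i,None,fx=s,fy=s,interpolation=cv2.INTER_CUBIC),alpha=1.4)
a=cv2.imread("pics/scene10.png")[145:295,165:305]
cv2.imwrite("pics/sc11.png",f(a,4))
a=cv2.imread("pics/top10.png")[140:230,240:340]
cv2.imwrite("pics/tc11.png",f(a,6))
E
```

```text
t: 11.35
position: [0.5886, -0.1, 0.262]
orientation: [3.141, 0.001, 2.687]
wrist_force: [0.5, -0.0, -1.8]
gripper_width: 0.361
t: 12.05
position: [0.5886, -0.1, 0.28]
orientation: [-3.141, -0.001, 2.687]
wrist_force: [0.4, -0.7, -1.4]
gripper_width: 0.361
[ 0.58855172 -0.10003141  0.27997632] [ 0.44740961 -0.66911766 -1.40041711] 0.3612917419822697
```

View pics/sc11.png

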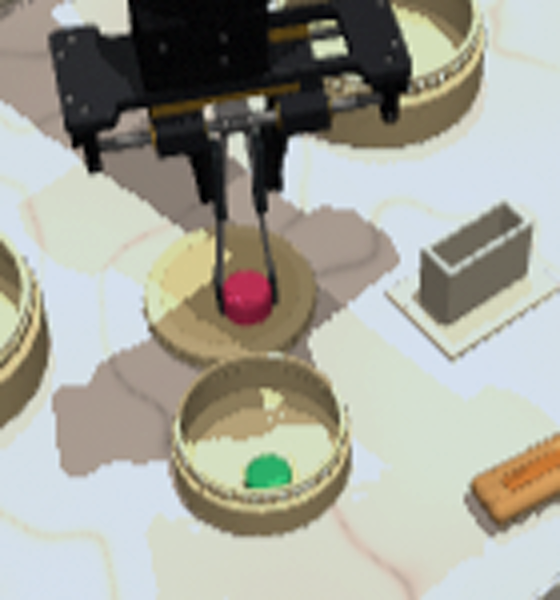

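View pics/tc11.png

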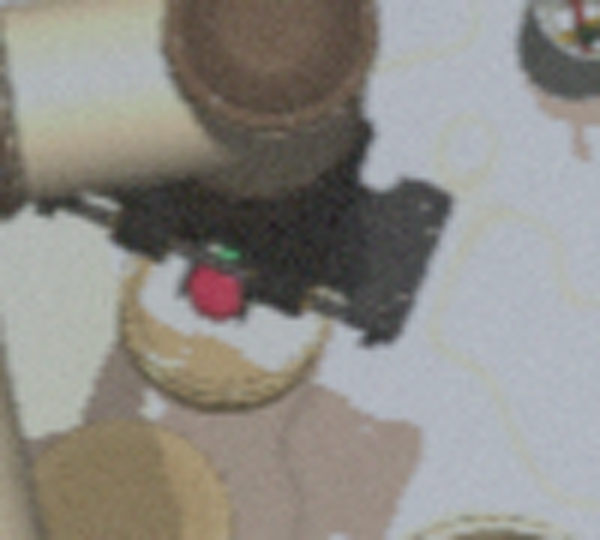

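Both views show the tablet between the tips: scene crop (246,297), top crop (217,291). The green one is still in the jar. I'll triangulate the height, check that the grip isn't drifting, and hand in.

```bash
python3 -m pendant '0.75 0 0 0 0;0.75 0 0 0 0;0.75 0 0 0 0;0.75 0 0 0 0;0.75 0 0 0 0'
python3 - <<'E'
from h import *
from workcell import *
import cv2
print(tri(((246.5)/4-.5+165,(298)/4-.5+145),(217.5/6-.5+240,291.5/6-.5+140)))
p=cv2.imread("pics/scene10.png").astype(int);q=capture("scene").astype(int)
def c(i):
    m=(i[...,2]>1.8*i[...,1])&(i[...,2]>i[...,0]*1.2)&(i[...,2]>70);m[:205]=0;m[235:]=0;m[:,:210]=0;m[:,245:]=0
    y,x=np.nonzero(m);return x.mean(),y.mean(),len(x)
print(c(p),c(q))
E
```

```text
t: 12.65
position: [0.5887, -0.1001, 0.2806]
orientation: [3.142, 0.0, 2.687]
wrist_force: [0.2, 0.1, -0.7]
gripper_width: 0.359
(array([ 0.5897241 , -0.09905593,  0.1543682 ]), np.float64(0.002339291532739485))
(np.float64(226.3941605839416), np.float64(218.97810218978103), 137) (np.float64(226.3985507246377), np.float64(218.92753623188406), 138)
```

The tablet's centre is at about z = 0.154 m, so its underside is at about 0.14 m. It isn't moving.

```bash
python3 -c "
from workcell import sign_off
print(sign_off())"
```

```text
the job is handed in; nothing more can be done
None
```

I took the tongs out of the stand, closed them on the pink tablet in the jar and lifted it straight up. I handed in at about 12.7 s with the tablet still held in the closed tongs.

- **Height:** two views put the tablet's centre at about z = 0.154 m, so its underside is at about 0.14 m, nearly 9 cm over the jar's rim. Going by how far the arm rose, the underside should be about 0.146 m. The two camera rays miss each other by 2.3 mm, so expect a few mm of error.
- **Grip:** the gripper opening stayed at about 31.4 mm, as expected for the tongs closed on a tablet. The tablet moved less than 0.1 pixel over the last 0.6 s.
- **Surroundings:** in the last pictures the green tablet is in the jar, and the jar and stand are upright. Nothing near them looked moved, though I judged that by eye.

No check failed. I couldn't read the contact forces between tongs and tablet directly; I judged them from the opening and the pictures.

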